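# Probe the air in the chilled sample cell

## Task

Slide the flat aluminium sample cell along the cooling unit's deck onto the middle of the cold plate and square with it, without lifting or tipping it, because film samples lie loose inside. Then take the stick thermometer out of its stand and lower its stem straight down through the port in the cell's lid, never letting the thermometer touch the cell, until the dark band on the stem is level with the port's rim. Finish while still holding it there, steady, upright and centred in the port, so that it reads the air and not the metal; leave the other things on the bench and the deck where they are.

Things in the scene. Friction and masses are not known exactly. Their poses are not given: they have to be found in the camera images.
- unit: Cooling unit, fixed: low white box 200 (x) x 370 (y) x 60 mm high. Origin: centre of its underside; x from its front panel to its rear, y along its length, z up. Its flat deck has no step or stop anywhere: a bare aluminium cold plate, 140 (x) x 90 (y) mm, is let in flush in the middle, with white resting areas to either side of it (each 140 mm long in y).
- plate (a point): Middle of the cold plate's top face, on the deck, 60 mm above the bench; axes as unit. The cell belongs here with its long side along x (either way round).
- cell: Sample cell: loose flat closed aluminium box 110 (x) x 60 (y) mm, 42 mm high to its lid's top, 0.3 to 0.6 kg, at one or the other side of the cold plate, turned a little. Origin: centre of its underside; x along its long side, z up. 4 screw heads 4 mm high near the lid's corners. Grip it across its 60 mm width from above or push its sides; friction on the deck is ordinary (up to about 1).
- port (a point): Centre of the port's rim, 50 mm above the cell's underside in the middle of its lid; axes as cell. The port is a steel collar 30 mm across standing 8 mm above the lid, with an open round bore 18 mm across and 16 mm long, straight down through collar and lid into the empty chamber, whose floor is 44 mm below the rim. Two small blind plugs 3 mm high lie beside it.
- stand: Thermometer stand, fixed, left or right of the unit: foot 100 (x) x 80 (y) mm, two cheeks, and a seat 80 x 50 mm with its top 114 mm above the bench. The thermometer stands upright in it, handle 14 mm deep in a rectangular recess (1 mm play, floor 100 mm above the bench), stem through a 14 mm hole below: draw it straight up. Origin: centre of the underside; x across the cheeks, z up.
- thermometer: Stick thermometer, loose, 70 g, upright: pale handle 26 (x) x 20 (y) x 80 mm, small dark display on its -x face, and under it a straight steel stem 5 mm across, 85 mm long (10 mm across in its top 4 mm). Origin: centre of the handle's lower end; z up along the handle, stem to -z; axes parallel to stand at the start. Grip the handle across its 20 mm (along y).
- tip (a point): Lower end of the stem, 85 mm below the thermometer's origin on its axis.
- band (a point): Middle of the dark band, 3 mm tall and 6 mm across, around the stem; 30 mm above the tip, 55 mm below the thermometer's origin, on its axis. With it level with the port's rim, the tip is 14 mm above the chamber floor.
- vials: Bystander: white vial block 70 (x) x 120 (y) x 34 mm with capped amber vials up to 63 mm high, on the other side of the unit from the stand. Origin: centre of its underside.
- dish: Bystander: small round glass dish with lid, 51 mm across and 13 mm high, on the deck across the cold plate from the cell. Origin: centre of its underside.
- wash_bottle: Bystander: white wash bottle 64 mm across, 190 mm high with its spout, beyond the unit. Origin: centre of its underside.
- reagent: Bystander: amber bottle 56 mm across, 110 mm high, beyond the unit. Origin: centre of its underside.
- wipes: Bystander: open carton of wipes 75 x 110 x 50 mm, beyond the unit. Origin: centre of its underside.
- driver: Bystander: screwdriver 150 mm long lying on the bench at the unit's far right corner.
- spare_lid: Bystander: spare flat aluminium lid without a port, 110 x 60 x 8 mm, lying on the bench at the unit's far left corner. Origin: centre of its underside.
Mind the look-alikes: they are no part of the job. Leave any blue look-alike of the thermometer alone.

How it is judged:
On the way, in this order (a step that is already met when the one before it is completed fails the run):
1. the cell lies flat in the middle of the cold plate, square with it and at rest, the thermometer still in its stand (x of cell in the frame of plate between -0.014 and 0.014 m and y of cell in the frame of plate between -0.014 and 0.014 m and angle between the x axis of cell and the x axis of plate, either way round below 0.15 rad and z of cell in the frame of plate between -0.003 and 0.003 m and angle between cell's own z axis and vertical below 0.03 rad and linear speed of cell below 0.01 m/s and distance of thermometer from where it was at the start of the episode below 0.02 m), for 0.2 s.
2. the thermometer's stem is through the port, its dark band level with the rim, centred (z of band in the frame of port between -0.007 and 0.007 m and horizontal distance between each of band, tip and port below 0.004 m), for 0.2 s.
At the end, for the whole second after the job is handed in: Cell flat on the deck, within 14 mm (x, y) of the plate's middle and 0.15 rad of square, touched by deck only; thermometer held by the fingers alone, still, within 0.1 rad of upright, stem within 4 mm of the port's axis at band and tip, band within 7 mm of the rim's height (all of step 2 and x of cell in the frame of plate between -0.014 and 0.014 m and y of cell in the frame of plate between -0.014 and 0.014 m and angle between the x axis of cell and the x axis of plate, either way round below 0.15 rad and z of cell in the frame of plate between -0.003 and 0.003 m and angle between cell's own z axis and vertical below 0.03 rad and angle between thermometer's own z axis and vertical below 0.1 rad and linear speed of each of thermometer, cell below 0.01 m/s and contact force between thermometer and the fingers above 1 N and contact force between each of thermometer, the fingers and cell below 0.05 N); the arm keeps its last pose, push and grip.
It fails at once if the thermometer touches the cell (contact force between thermometer and cell above 0.2 N).
It fails at once if the cell is lifted off the deck, tipped or pushed off it (z of cell in the frame of plate above 0.006 m or z of cell in the frame of plate below -0.006 m or angle between cell's own z axis and vertical above 0.1 rad).
It fails at once if a bystander is disturbed (moved by more than 20 mm) (distance of any of vials, dish, wash_bottle, reagent, driver, spare_lid, wipes from where it was at the start of the episode above 0.02 m).
It also fails if it takes over 58 s, if anything falls off the work surface, if the arm or the gripper's body presses on something with over 40 N, if the wrist force passes 120 N, or if a joint passes its speed limit or range.

## Robot

A 7-joint arm with a two-finger parallel gripper is mounted at the origin on the work surface. World frame = base frame: x ahead of the robot, y to its left, z up, the work surface at z = 0. Lengths are in m, angles in rad, forces in N, time in s.
With the tool pointing down it reaches from about 0.425 to 0.875 m from the base axis. Payload 4.7 kg.
Tool frame: the origin (TCP) lies at the centre of the arm's flange, where the gripper is bolted on; the fingertips stand 173 mm ahead of it and the grasp point (between the pads) lies robot.pinch_z ahead of it (robot.pinch_z is the distance from the TCP to the grasp point, in m); z points along the fingers, x is the direction in which the jaws open and shut, and the axes are right-handed (so a half turn about z gives the same grasp; the last joint's range is limited). The gripper opens to 85 mm and grips with 20 to 120 N. Pads are 22 mm wide; open, the fingers measure 114 mm over their backs; the gripper's body (76 mm by 85 mm) begins 54 mm behind the grasp point. The pads swing forward as they close: fully open they stand 13 mm farther back than shut.
Start: joints at [-1.301, 0.321, -0.07, 1.45, 0.023, 1.371, -0.057], TCP at [0.164, 0.629, 0.405] pointing down, gripper open.
Joint ranges: [-2.86, 2.86], [-0.3, 2.09], [-1.38, 1.24], [0.06, 2.45], [-1.56, 4.7], [0.09, 2.05], [-2.69, 2.69]. Speed limits (rad/s): [2.57, 2.57, 3.14, 3.14, 3.14, 3.14, 3.14].

## Interface

Orientations are given as a unit quaternion [x, y, z, w].
In Python, from bench import robot gives the robot as it stands. The module is installed in compiled form; this text tells all that it offers. Calls block until the motion is done:
- robot.move_pose(position, orientation): joint-space move of the TCP to a pose.
- robot.move_l(position, rotation=None, vel=0.15): straight line of the TCP; rotation=None keeps the orientation; vel is the mean speed in m/s.
- robot.set_joints(angles): joint-space move.
- robot.move_gripper(opening, newtons=None): finger opening in m; newtons is the grip in N (None keeps the last); returns when the fingers have stopped.
- robot.wait(seconds).
- robot.solve_ik(position, orientation): joint angles nearest the present ones, or None.
- robot.get_obs(): the state.
- robot.read_camera(name): name is "scene" or "top" or "wrist"; returns a dict with "color" (420x560x3 uint8, red, green, blue), "intrinsics" (3x3 intrinsics, pixels), "extrinsics" (4x4, takes a point from camera to world coordinates). Camera axes: x right, y up, looking along -z (the intrinsics and any distortion apply to the point x, -y, -z); pixel columns grow to the right and rows downward; lengths in m; the calibration is good to about 2 mm. The wrist camera is an equidistant fisheye: a pixel r from the principal point sees the ray r / f radians off the axis. A picture is of the moment at which its call begins. There is no depth.
A pose or a line that the arm cannot do raises robot.IKError and nothing moves.
- robot.hand_in(): hands the job in, once; it reports no verdict.
Trained networks look in the newest picture that a camera, given by its name, has taken for a name from the list of things; names that differ only in an ending like _2 or _b are one class to them, and where a whole thing is asked for, a point or a joint stands for the part that bears it (a point fixed in the world has none). Each returns a list of dicts, best first, with "conf" (0 to 1); they miss things now and then, are a little off and sometimes report something else, mostly with a low value. They report only what shows in the picture. A call takes as long as a camera call. They do not tell look-alikes from the thing itself.
- robot.masks_of(label, camera): "pixels" (420x560 bool, what is visible of it) and "extent" ([centre column, centre row, width, height] in pixels, round what is visible of it).
The state is a dict: "time_s": time; "joints": joint angles; "joint_velocities": joint speeds; "joint_torque": joint torques, N m; "position": TCP position; "eef_rot": TCP orientation; "ft_force": force on the tool from outside, world axes, zero at the start; "wrist_torque": the same for the moment, N m; "grip_width": finger opening in m.
Only numpy, scipy, OpenCV 4.12 (cv2) and the standard library are available. Lean on these libraries where they do the work, as an engineer would, in place of code of your own. Each camera call takes 0.05 s, during which the arm holds its last target. There are 200 camera calls.

## Working session

There is one attempt and no reset: what is moved stays moved. The work goes in short steps, each a Python script; the robot and the scene stay as the last script left them, time stands still between calls to the robot, and variables do not carry over. Pictures are saved under pics/ and viewed, about 8 in all and at most 12, crops included, and the job is handed in when it is done.

```bash
mkdir -p pics; python3 - <<'E'
from bench import robot
import cv2,numpy as np
ims=[]
for c in("scene","top"):
    r=robot.read_camera(c); ims.append(r["color"]); print(c,r["intrinsics"].tolist() if hasattr(r["intrinsics"],"tolist") else r["intrinsics"],np.round(r["extrinsics"],3).tolist(),[k for k in r])
    for l in("unit","cell","port","stand","thermometer","vials","dish","spare_lid"):
        print(l,[(round(m["conf"],2),np.round(m["extent"]).tolist()) for m in robot.masks_of(l,c)[:3]])
    cv2.imwrite(f"pics/{c}0.png",cv2.resize(r["color"][:,:,::-1],(800,600),interpolation=cv2.INTER_CUBIC))
o=robot.get_obs();print(o["time_s"],robot.pinch_z,o["eef_rot"],o["position"],o["grip_width"])
E
```

```text
scene [[417.56481652200813, 0.0, 266.9121510559326], [0.0, 417.56481652200813, 212.36645495433484], [0.0, 0.0, 1.0]] [[0.52, -0.683, 0.513, 1.136], [0.854, 0.423, -0.303, -0.34], [-0.01, 0.596, 0.803, 0.875], [0.0, 0.0, 0.0, 1.0]] ['color', 'intrinsics', 'extrinsics']
unit []
cell [(0.86, [308.0, 172.0, 48.0, 46.0]), (0.55, [272.0, 202.0, 163.0, 125.0])]
port [(0.73, [313.0, 173.0, 49.0, 46.0])]
stand [(0.57, [142.0, 236.0, 51.0, 66.0])]
thermometer [(0.58, [83.0, 226.0, 22.0, 27.0]), (0.56, [96.0, 246.0, 25.0, 26.0]), (0.24, [272.0, 200.0, 164.0, 120.0])]
vials [(0.96, [348.0, 134.0, 50.0, 34.0]), (0.74, [257.0, 290.0, 33.0, 39.0]), (0.17, [307.0, 267.0, 54.0, 59.0])]
dish [(0.59, [235.0, 210.0, 22.0, 15.0])]
spare_lid [(0.97, [384.0, 188.0, 40.0, 36.0])]
top [[460.35748614292174, 0.0, 277.2877244531172], [0.0, 460.35748614292174, 199.6536444205079], [0.0, 0.0, 1.0]] [[0.025, 0.99, -0.137, 0.469], [-0.999, 0.028, 0.02, -0.014], [0.024, 0.137, 0.99, 1.272], [0.0, 0.0, 0.0, 1.0]] ['color', 'intrinsics', 'extrinsics']
unit [(0.61, [257.0, 229.0, 144.0, 82.0])]
cell [(0.58, [214.0, 221.0, 28.0, 47.0])]
port [(0.66, [215.0, 220.0, 31.0, 46.0])]
stand [(0.66, [380.0, 253.0, 40.0, 39.0])]
thermometer [(0.74, [430.0, 265.0, 23.0, 5.0]), (0.66, [392.0, 251.0, 15.0, 12.0]), (0.5, [426.0, 238.0, 25.0, 13.0])]
vials [(0.98, [140.0, 263.0, 56.0, 36.0]), (0.35, [301.0, 223.0, 18.0, 21.0])]
dish [(0.87, [303.0, 221.0, 17.0, 19.0]), (0.69, [392.0, 252.0, 14.0, 12.0])]
spare_lid [(0.92, [159.0, 185.0, 27.0, 43.0])]
0.9 0.1547 [ 7.91528267e-01  6.11132552e-01  7.66304235e-05 -2.83914316e-05] [0.16448081 0.62885505 0.40477881] 0.08535826420728601
```

View pics/scene0.png

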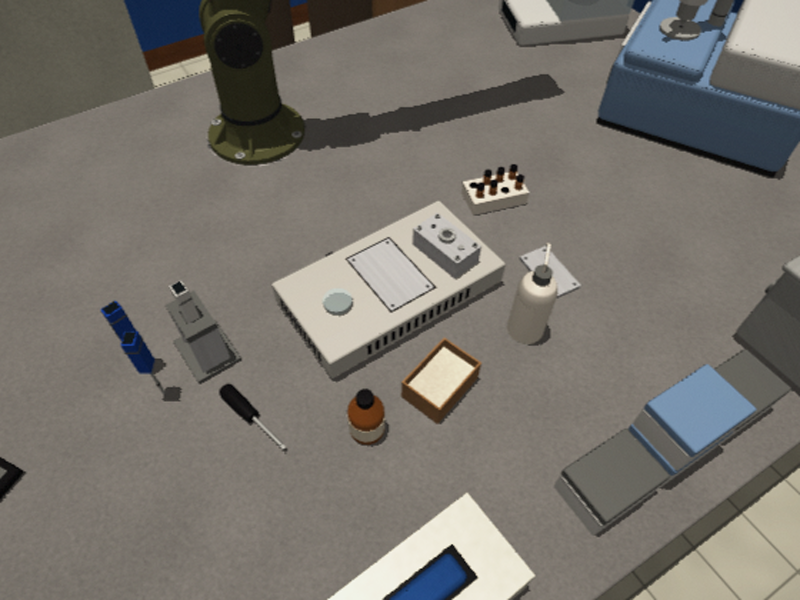

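View pics/top0.png

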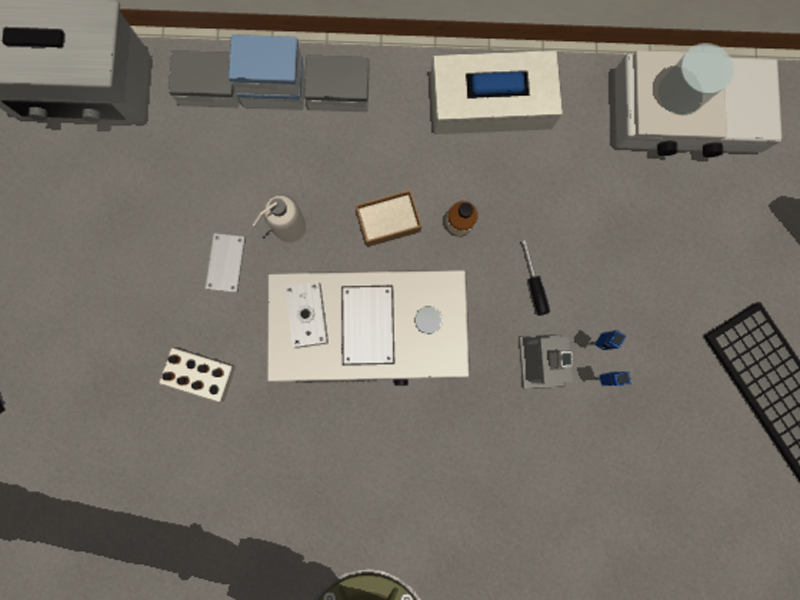

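Top view (800x600 px): the plate is centred at about (368,325). The cell at (307,314) is on the left and turned a few degrees, with the dish at (428,320). The stand holds the pale thermometer at (566,359), and the two blue items beside it are look-alikes. I'll work out rough poses, then move above the cell.

```bash
cat > h.py <<'E'
from bench import robot
import cv2,numpy as np
from scipy.spatial.transform import Rotation as R
PZ=robot.pinch_z
def down(yaw):  # tool x (jaw) at angle yaw in world xy, pointing down
    x=np.array([np.cos(yaw),np.sin(yaw),0]);z=np.array([0,0,-1.]);return R.from_matrix(np.c_[x,np.cross(z,x),z]).as_quat()
def ray(cam,px,fish=False):
    K,E=np.array(cam["intrinsics"]),np.array(cam["extrinsics"])
    u=np.array([(px[0]-K[0,2])/K[0,0],(px[1]-K[1,2])/K[1,1]])
    if fish:
        t=np.linalg.norm(u);d=np.r_[u/max(t,1e-9)*np.sin(t),np.cos(t)]
    else: d=np.r_[u,1]
    return E[:3,3],E[:3,:3]@(d*[1,-1,-1])
def onz(cam,px,z,fish=False):
    o,d=ray(cam,px,fish);return (o+d*(z-o[2])/d[2])[:2]
def proj(cam,P,fish=False):
    K,E=np.array(cam["intrinsics"]),np.array(cam["extrinsics"])
    p=E[:3,:3].T@(np.array(P)-E[:3,3])*[1,-1,-1]
    if fish:
        r=np.linalg.norm(p[:2]);t=np.arctan2(r,p[2]);u=p[:2]/max(r,1e-9)*t
    else:u=p[:2]/p[2]
    return K[[0,1],[0,1]]*u+K[:2,2]
def save(n,im,s=800/560): cv2.imwrite(f"pics/{n}.png",cv2.resize(im[:,:,::-1],None,fx=s,fy=s,interpolation=cv2.INTER_CUBIC))
E
python3 - <<'E'
from h import *
t=robot.read_camera("top");s=1/1.42857
for n,z,ps in [("plate",.06,[(342,286),(394,286),(395,364),(342,365)]),("deck",.06,[(268,273),(466,271),(468,377),(268,381)]),("cell",.102,[(287,285),(320,281),(328,343),(295,348)]),("handle",.18,[(566,359)]),("port",.11,[(305,314)]),("dish",.073,[(428,320)]),("foot",.01,[(520,336),(523,389)])]:
    q=np.array([onz(t,np.array(p)*s,z) for p in ps]);print(n,q.round(3).tolist(),q.mean(0).round(4))
c=onz(t,np.array([305,314])*s,.11)
for yaw in(np.pi/2,-np.pi/2):
    q=robot.solve_ik([c[0],c[1],.40],down(yaw));print(yaw,np.round(q,2) if q is not None else q)
robot.move_pose([c[0]-.0,c[1]-.05,.40],down(np.pi/2))
w=robot.read_camera("wrist");save("w1",w["color"]);print(w["intrinsics"],np.round(w["extrinsics"],3),robot.get_obs()["time_s"])
for l in("port","cell","dish","stand"):print(l,[(round(m["conf"],2),np.round(m["extent"],1).tolist()) for m in robot.masks_of(l,"wrist")[:3]])
E
```

```text
plate [[0.633, 0.062], [0.636, -0.035], [0.492, -0.04], [0.488, 0.056]] [0.5623 0.0107]
deck [[0.654, 0.2], [0.668, -0.169], [0.472, -0.175], [0.455, 0.189]] [0.5623 0.0114]
cell [[0.627, 0.157], [0.636, 0.099], [0.525, 0.08], [0.515, 0.138]] [0.5755 0.1185]
handle [[0.505, -0.322]] [ 0.5052 -0.3218]
port [[0.575, 0.122]] [0.5748 0.122 ]
dish [[0.573, -0.099]] [ 0.5732 -0.0985]
foot [[0.553, -0.281], [0.452, -0.287]] [ 0.5022 -0.2838]
1.5707963267948966 [-0.65  0.2   0.45  1.64 -0.09  1.33  1.39]
-1.5707963267948966 [-0.77  0.21  0.6   1.64 -0.12  1.33 -1.73]
[[325.1922621    0.         279.14611189]
 [  0.         325.1922621  206.57218936]
 [  0.           0.           1.        ]] [[-0.002 -0.966 -0.258  0.508]
 [ 1.    -0.002 -0.     0.073]
 [-0.    -0.258  0.966  0.37 ]
 [ 0.     0.     0.     1.   ]] 3.4583
port [(0.6, [334.2, 197.3, 79.6, 135.1])]
cell [(0.87, [334.8, 197.9, 84.2, 135.5])]
dish [(0.78, [116.8, 192.7, 45.3, 47.7])]
stand [(0.83, [15.8, 137.5, 31.5, 72.6])]
```

View pics/w1.png

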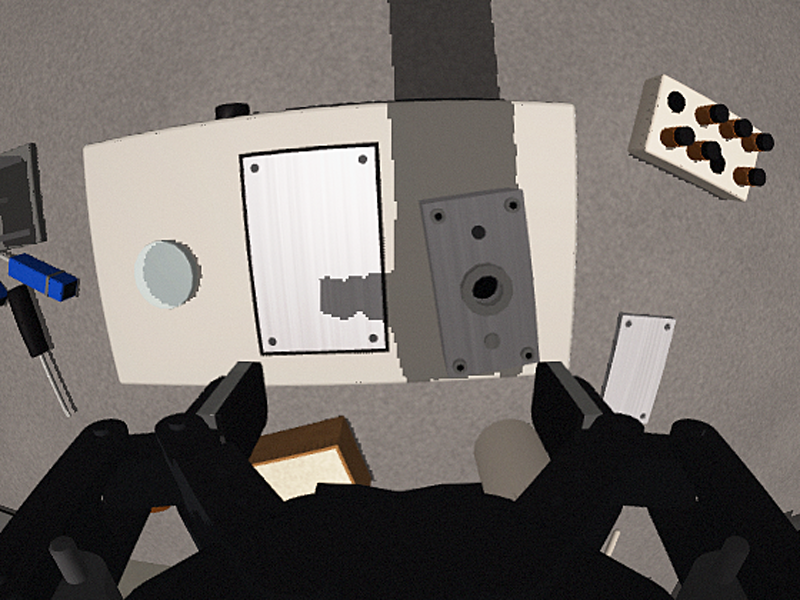

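The wrist view shows the cell lid's corners at (420,200), (522,189), (539,362) and (446,378), with the port at (486,289). The plate corners are (240,155), (378,143), (388,350) and (261,354).

```bash
python3 - <<'E'
from h import *
w=robot.read_camera("wrist");s=.7
def ax(a): # long axis angle from corners order [tl,tr,br,bl]; long side along img vertical (world +x down)
    v=(a[3]-a[0])+(a[2]-a[1]);return np.arctan2(v[1],v[0])
for n,z,ps in [("plate",.06,[(240,155),(378,143),(388,350),(261,354)]),("cell",.102,[(420,200),(522,189),(539,362),(446,378)]),("deck",.06,[(84,147),(575,104),(573,375),(120,383)]),("port",.11,[(486,289)])]:
    q=np.array([onz(w,np.array(p)*s,z,True) for p in ps]);print(n,q.round(3).tolist(),q.mean(0).round(4),ax(q) if len(ps)==4 else"")
E
```

```text
plate [[0.492, -0.036], [0.487, 0.058], [0.631, 0.065], [0.636, -0.03]] [0.5616 0.0142] 0.043757834967995665
cell [[0.523, 0.084], [0.515, 0.144], [0.624, 0.163], [0.634, 0.102]] [0.574  0.1235] 0.16479859256830603
deck [[0.472, -0.172], [0.454, 0.193], [0.654, 0.206], [0.668, -0.164]] [0.5623 0.0159] 0.052544987021230415
port [[0.574, 0.123]] [0.5736 0.1232]
```

```bash
python3 - <<'E'
from h import *
c=np.array([.574,.1225]);cy=.165;p=np.array([.562,.0135]);py=.048;z=.06+.028+PZ
y0,y1=cy+np.pi/2,py+np.pi/2
robot.move_pose([*c,z+.08],down(y0))
robot.move_l([*c,z],vel=.1);print(robot.get_obs()["ft_force"])
robot.move_gripper(.05,30);o=robot.get_obs();print(o["grip_width"],o["ft_force"],o["time_s"])
robot.move_l([*p,z],down(y1),vel=.06);o=robot.get_obs();print(o["position"],o["grip_width"],o["ft_force"],o["time_s"])
robot.move_gripper(.085);robot.wait(.2)
robot.move_l([*p,z+.13],vel=.2)
robot.move_pose([p[0],p[1],.42],down(y1))
w=robot.read_camera("wrist");save("w2",w["color"]);print(robot.get_obs()["time_s"])
for l in("port","cell"):print(l,[(round(m["conf"],2),np.round(m["extent"],1).tolist()) for m in robot.masks_of(l,"wrist")[:3]])
E
```

```text
[-0.26194795 -0.09718821  0.78254984]
0.05947299452667271 [-1.81452148  2.78768264  4.43237911] 5.475
[0.56286223 0.01561988 0.24384771] 0.05953123526573442 [0.4189307  5.43622657 4.62089626] 7.45
9.1917
port [(0.6, [279.3, 194.3, 66.2, 117.2])]
cell [(0.75, [281.1, 192.8, 66.0, 122.5]), (0.49, [58.4, 241.2, 41.1, 97.3])]
```

View pics/w2.png

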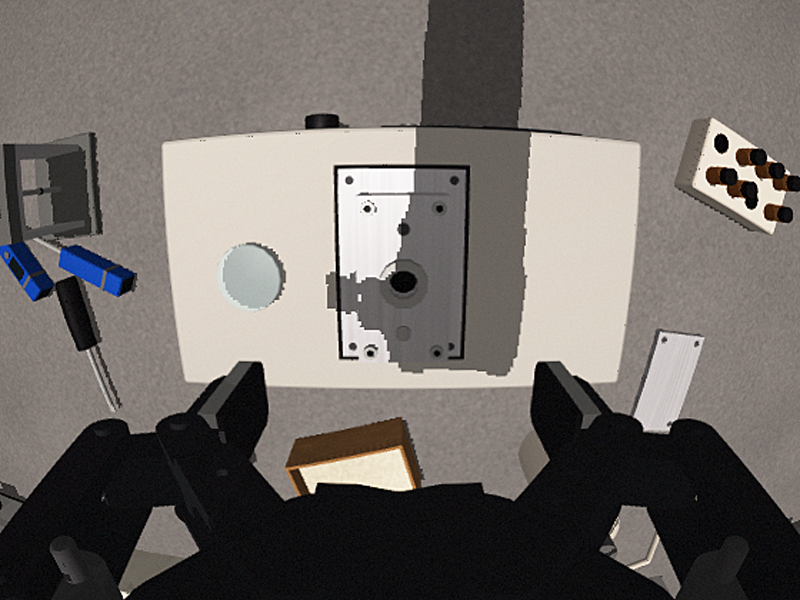

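The cell lies square on the plate. Its screws are at (367,209), (440,209), (437,352) and (370,352), and the port is at (404,281).

```bash
python3 - <<'E'
from h import *
w=robot.read_camera("wrist");s=.7
for n,z,ps in [("plate",.06,[(334,166),(469,166),(464,360),(340,358)]),("screws",.106,[(367,209),(440,209),(437,352),(370,352)]),("port",.11,[(404,281)])]:
    q=np.array([onz(w,np.array(p)*s,z,True) for p in ps]);v=q[-1]-q[0]+(q[2]-q[1] if len(q)>3 else 0);print(n,q.mean(0).round(4),np.arctan2(v[1],v[0]))
h=[.505,-.322]
for yaw in(np.pi/2,-np.pi/2,0,.05,1.65):
    for zz in(.42,.14+PZ):
        q=robot.solve_ik([*h,zz],down(yaw));print(yaw,zz,np.round(q,2) if q is not None else q)
robot.move_pose([.505,-.30,.44],down(np.pi/2))
w=robot.read_camera("wrist");save("w3",w["color"]);print(robot.get_obs()["time_s"])
for l in("stand","thermometer"):print(l,[(round(m["conf"],2),np.round(m["extent"],1).tolist()) for m in robot.masks_of(l,"wrist")[:3]])
E
```

```text
plate [0.5594 0.0154] 0.05262368492779084
screws [0.561  0.0163] 0.05082792494491576
port [0.5587 0.0164] 0.0
1.5707963267948966 0.42 [-0.21  0.27  0.88  1.59 -0.21  1.38  2.27]
1.5707963267948966 0.2947 [-0.17  0.38  0.86  1.74 -0.31  1.16  2.34]
-1.5707963267948966 0.42 [-0.34  0.32  1.07  1.59 -0.29  1.4  -0.81]
-1.5707963267948966 0.2947 [-0.32  0.47  1.07  1.75 -0.44  1.19 -0.7 ]
0 0.42 [-0.26  0.29  0.96  1.59 -0.24  1.39  0.72]
0 0.2947 [-0.23  0.41  0.94  1.74 -0.36  1.17  0.81]
0.05 0.42 [-0.26  0.29  0.96  1.59 -0.24  1.39  0.77]
0.05 0.2947 [-0.24  0.41  0.94  1.74 -0.36  1.17  0.86]
1.65 0.42 [-0.2   0.27  0.88  1.59 -0.21  1.38  2.35]
1.65 0.2947 [-0.17  0.38  0.85  1.74 -0.31  1.16  2.42]
10.6083
stand [(0.97, [259.6, 183.4, 68.3, 100.5]), (0.42, [514.0, 234.4, 60.0, 93.2])]
thermometer [(0.77, [263.4, 230.2, 122.7, 57.7]), (0.58, [192.8, 216.1, 91.8, 92.5]), (0.42, [361.0, 339.1, 23.0, 21.1])]
```

View pics/w3.png

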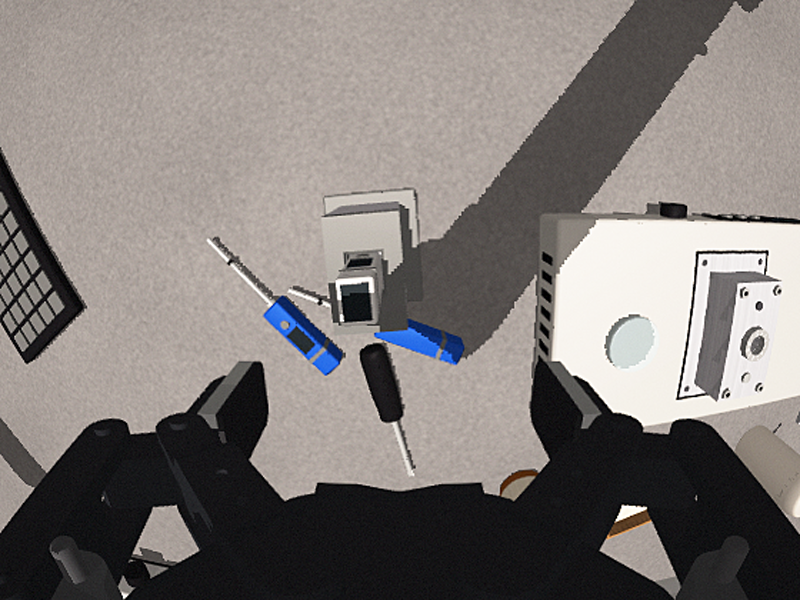

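The handle top is at (356,298), with its display face towards the robot. The blue look-alikes seem to lie differently from the first views, so I'll look again with the fixed cameras.

```bash
python3 - <<'E'
from h import *
t=robot.read_camera("top");sc=robot.read_camera("scene");w=robot.read_camera("wrist")
a=cv2.resize(t["color"][190:310,330:470],(560,480),interpolation=2);b=cv2.resize(sc["color"][190:310,50:190],(560,480),interpolation=2)
save("c4",np.hstack([a,b]),.714)
q=np.array([onz(w,np.array(p)*.7,.18,True) for p in [(337,279),(373,275),(378,318),(340,322)]])
print(q.round(4).tolist(),q.mean(0)); v=q[3]-q[0]+q[2]-q[1];print(np.arctan2(v[1],v[0]))
q=np.array([onz(w,np.array(p)*.7,.110,True) for p in [(755,345)]]);print("port",q)
E
```

```text
[[0.4918, -0.3305], [0.4897, -0.312], [0.5125, -0.3097], [0.5149, -0.3296]] [ 0.50222485 -0.32045224]
0.06873005982180663
port [[0.56322658 0.01275668]]
```

View pics/c4.png

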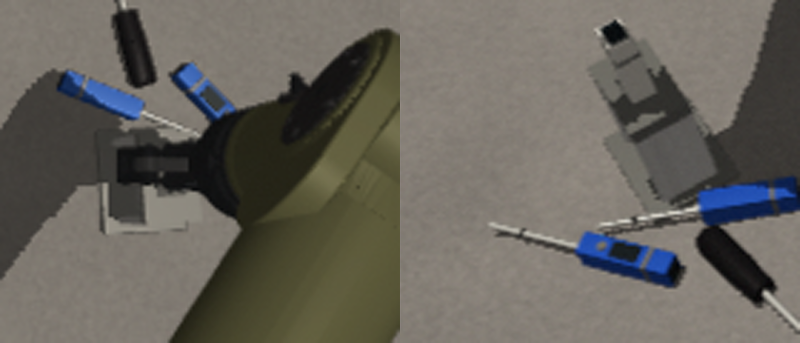

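The two blue look-alikes toppled by themselves and lie on the bench, clear of the stand. I'll grasp the thermometer, draw it up and hover it over the port.

```bash
python3 - <<'E'
from h import *
h=np.array([.5030,-.3208]);yw=.075+np.pi/2
robot.move_pose([*h,.36],down(yw))
robot.move_l([*h,.147+PZ],vel=.1);o=robot.get_obs();print(o["position"],o["ft_force"])
robot.move_gripper(.012,60);o=robot.get_obs();print(o["grip_width"],o["ft_force"],o["time_s"])
robot.move_l([*h,.147+PZ+.15],vel=.1);o=robot.get_obs();print(o["grip_width"],o["position"],o["ft_force"],o["time_s"])
g=np.array([.5605,.0158])
robot.move_l([*g,.147+PZ+.15],down(.05+np.pi/2),vel=.2)
# tip z when origin .10+lift: grasp .147 <-> tip .015; hover tip .125 -> grasp .257
robot.move_l([*g,.262+PZ],vel=.08);robot.wait(.3)
w=robot.read_camera("wrist");sc=robot.read_camera("scene");o=robot.get_obs();print(o["position"],o["eef_rot"],o["grip_width"],o["time_s"])
save("w5",w["color"]);a=proj(sc,[*g,.13]);print(a)
x,y=int(a[0]),int(a[1]);X,Y=max(x-70,0),max(y-65,0);print(X,Y)
save("s5",sc["color"][Y:Y+105,X:X+140],5.7)
E
```

```text
[ 0.50323785 -0.32101581  0.30230385] [-0.21288807 -0.35097032  0.07058794]
0.019141328375285184 [ 0.36638749 -0.03923059  0.71932283] 12.625
0.019383304797424537 [ 0.50293165 -0.32066553  0.45102494] [ 0.50282295 -1.07357664 -1.31762491] 14.275
[0.56054314 0.01579906 0.41696953] [6.89204544e-01 7.24566791e-01 2.24896899e-04 1.09385927e-04] 0.019335656184097404 17.1167
[271.95846086 170.88537712]
201 105
```

View pics/w5.png

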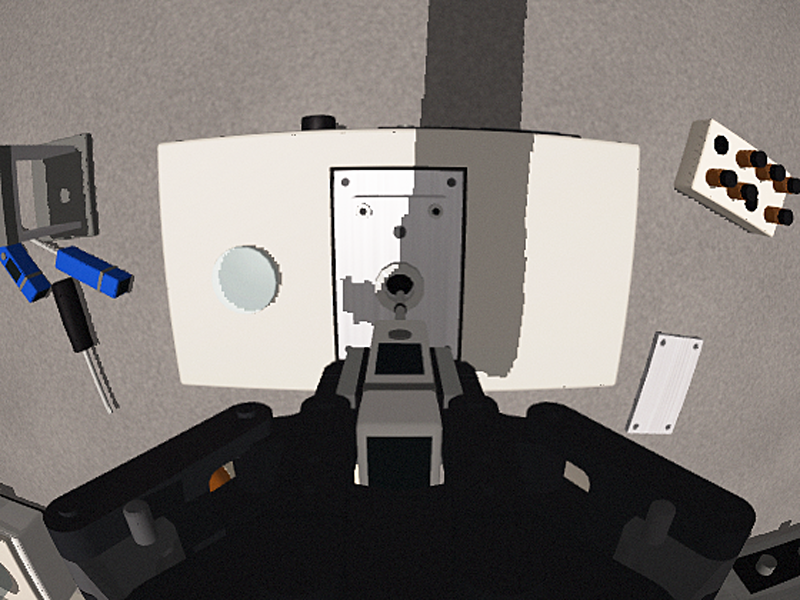

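View pics/s5.png

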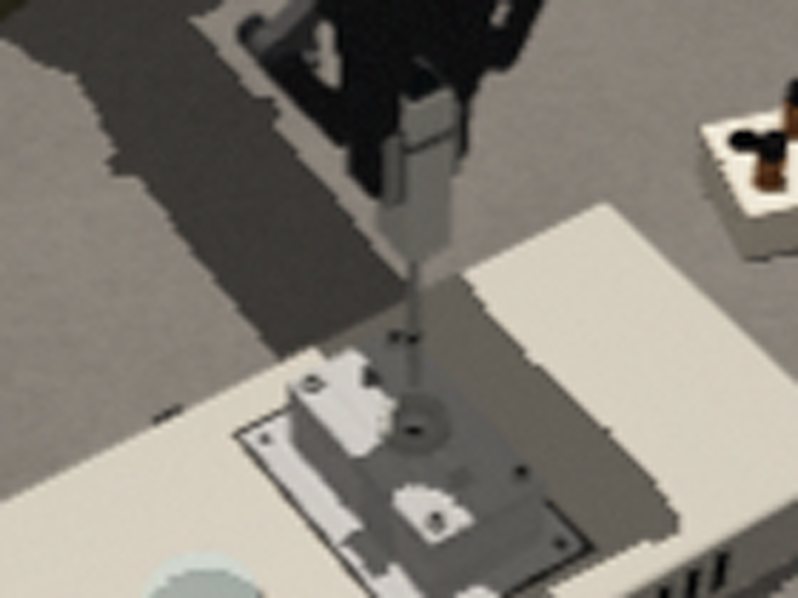

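Wrist view: the collar is at about (400,287) with the stem tip just below it, near (399,293). Scene crop: the collar is at (418,424) and the tip at (414,388), above it. I'll enlarge both views to measure, with the projected stem axis overlaid.

```bash
python3 - <<'E'
from h import *
w=robot.read_camera("wrist");sc=robot.read_camera("scene");o=robot.get_obs()
p=o["position"];tip=[p[0],p[1],p[2]-PZ-.132]
print("tip",tip,"wrist px tip",proj(w,tip,True),"scene",proj(sc,tip))
for n,c,f in(("w",w,True),("s",sc,False)): print(n,"port pred",proj(c,[.5605,.0158,.11],f))
def crop(c,x,y,hw=20,hh=30): return cv2.resize(c["color"][y-hh:y+hh,x-hw:x+hw],None,fx=10,fy=10,interpolation=cv2.INTER_NEAREST)
save("c6",np.hstack([crop(w,280,205),crop(sc,274,170)]),1)
E
```

```text
tip [np.float64(0.5605190680226758), np.float64(0.015760531334887064), np.float64(0.13014464358722583)] wrist px tip [279.24078225 204.30259679] scene [271.94861273 170.85611564]
w port pred [279.29354981 198.48475138]
s port pred [271.96270972 176.43029231]
```

View pics/c6.png

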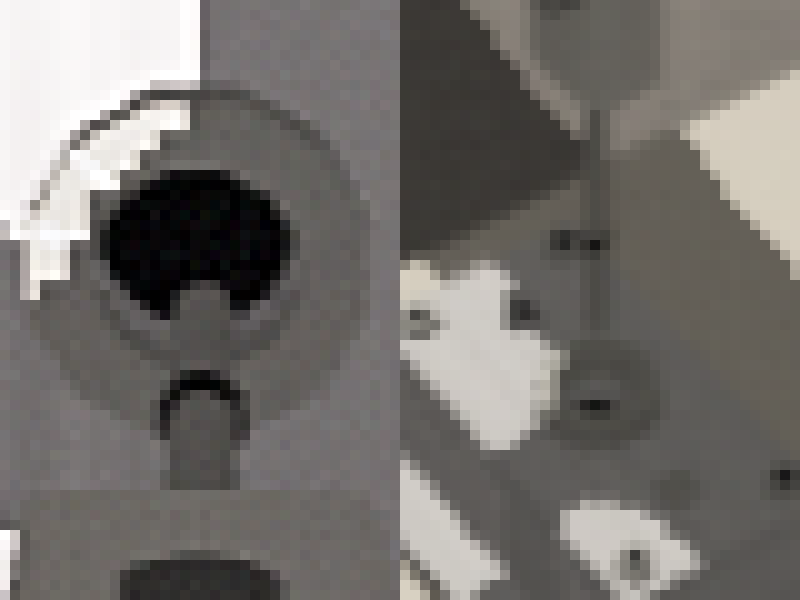

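Both crops put the tip within about 1–1.5 mm of the port axis. In the wrist view the port is at (280.0,201.5) and the tip at about (280,206), against a predicted 204.3. The scene offsets agree to 0.4 px. I'll shift +1.2 mm in x, lower halfway and check.

```bash
python3 - <<'E'
from h import *
g=[.5617,.0157]
robot.move_l([*g,.417],vel=.02);robot.move_l([*g,.3873],vel=.03);robot.wait(.3)
w=robot.read_camera("wrist");sc=robot.read_camera("scene");o=robot.get_obs()
p=o["position"];tz=p[2]-.2873
print(p,o["ft_force"],o["time_s"])
for n,c,f in(("w",w,True),("s",sc,False)): print(n,"axis@rim",proj(c,[p[0],p[1],.11],f),"band",proj(c,[p[0],p[1],tz+.03],f),"axis top of stem",proj(c,[p[0],p[1],tz+.07],f))
def crop(c,x,y,hw=20,hh=30): return cv2.resize(c["color"][y-hh:y+hh,x-hw:x+hw],None,fx=10,fy=10,interpolation=cv2.INTER_NEAREST)
save("c7",np.hstack([crop(w,280,200),crop(sc,274,170)]),1)
E
```

```text
[0.5617107  0.01568523 0.38737699] [-0.69801342 -0.04297946 -0.76953118] 19.0083
w axis@rim [279.28849794 207.44719377] band [279.28285859 214.64742167] axis top of stem [279.26815711 233.14418423]
s axis@rim [272.18418563 176.76658557] band [272.18348618 171.20175192] axis top of stem [272.18202322 159.56243891]
```

View pics/c7.png

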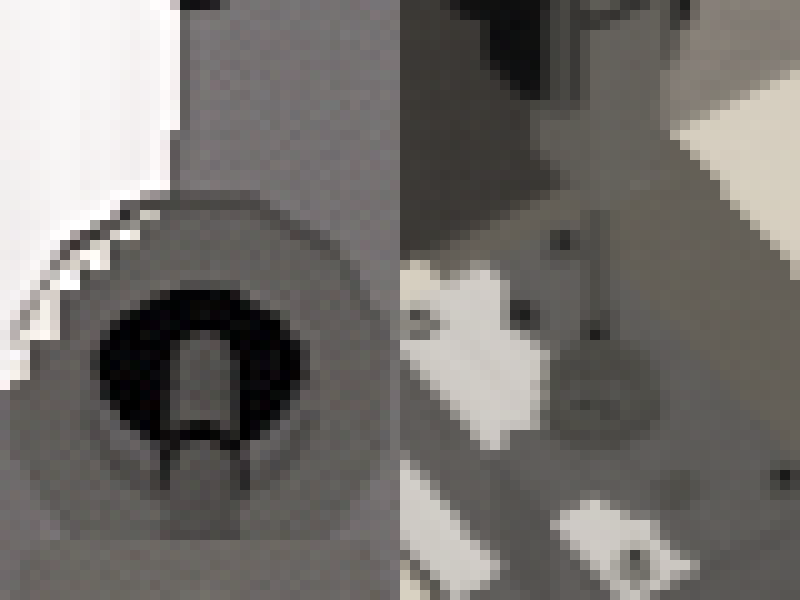

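In the wrist crop the bore is centred at column 280.0. The stem is at column 280.4, and its tip and band share a +1.7 mm x offset against +1.4 mm for the bore, so it is upright and centred within about 0.5 mm. I'll lower the last 20 mm.

```bash
python3 - <<'E'
from h import *
g=[.5616,.0155]
robot.move_l([*g,.3673],vel=.02);robot.wait(1)
w=robot.read_camera("wrist");sc=robot.read_camera("scene");o=robot.get_obs()
p=o["position"];print(p,o["ft_force"],o["grip_width"],o["time_s"],abs(o["joint_velocities"]).max())
for n,c,f in(("w",w,True),("s",sc,False)): print(n,"axis@rim",proj(c,[p[0],p[1],.11],f))
def crop(c,x,y,hw=20,hh=30): return cv2.resize(c["color"][y-hh:y+hh,x-hw:x+hw],None,fx=10,fy=10,interpolation=cv2.INTER_NEAREST)
save("c8",np.hstack([crop(w,280,210),crop(sc,274,170)]),1)
E
```

```text
[0.56157844 0.0154715  0.36728429] [ 0.16534099  0.20401494 -0.52057591] 0.01939919081814815 21.2583 0.0012495077531495587
w axis@rim [279.28275508 214.71173631]
s axis@rim [272.08095514 176.76670904]
```

View pics/c8.png

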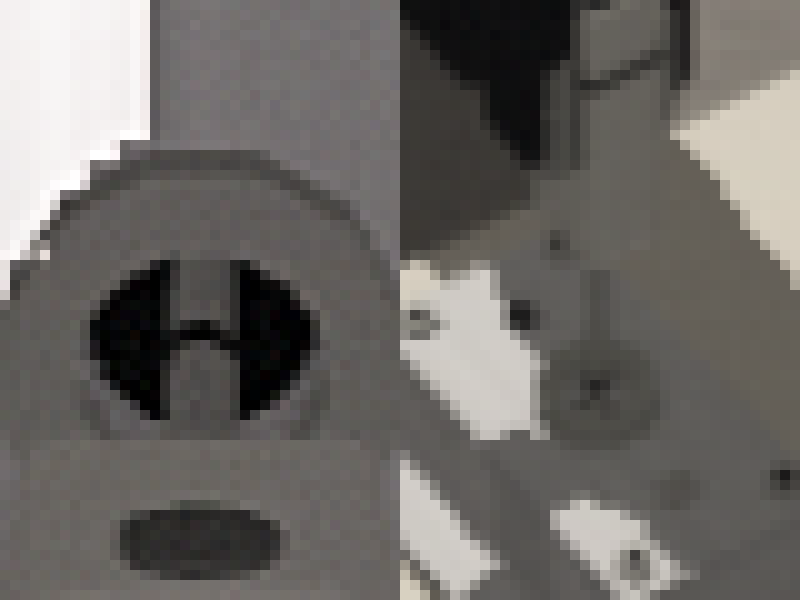

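The stem is centred in the bore: the bore is at crop column 201 and the stem at 204, about 0.3 mm apart. The band lies level with the rim in both views, so I'm handing in.

```bash
python3 -c "
from bench import robot
print(robot.hand_in())"
```

```text
the job is handed in; nothing more can be done
None
```

I slid the cell, gripped across its width, onto the cold plate. I then drew the pale thermometer straight up out of its stand, lowered its stem through the port until the band met the rim, and handed in at about 21 s while still holding it. The hand-in reports no verdict.

**Last checks:**
- **Cell:** it was about 1–3 mm from the plate's middle and within 0.01 rad of square. I measured this after the slide and did not repeat it at the end, though nothing in the last pictures suggested it had moved.
- **Stem:** it was centred in the bore within about 0.5 mm and looked upright. The band was level with the rim, to within about 2 mm, in both the wrist and scene views.
- **Force and motion:** the wrist force was under 1 N, with no sign of contact, and the arm was still.

**Disagreements:** camera calibrations differed from each other by 2–7 mm, so I aligned the tip to the port within the same images. One early wrist reading put the port about 4 mm too near the robot in x, and I discarded it.

**Look-alikes:** the two blue thermometers toppled early on, between my first and later pictures. I never went near them when they fell, and I left them where they lay.

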